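Lay the straightedge to the two seam marks

ROBOT

A 6-joint arm with a two-finger parallel gripper is mounted at the origin on the work surface. World frame = base frame: x ahead of the robot, y to its left, z up, the work surface at z = 0. Lengths are in m, angles in degrees, forces in N, time in s.
With the tool pointing down it reaches from about 0.35 to 0.775 m from the base axis. Payload 7.3 kg.
Tool frame: the origin (TCP) lies midway between the tips of the shut fingers; the grasp point (between the pads) lies 19 mm behind it (grip_depth is the distance from the TCP to the grasp point, in m); z points along the fingers, y is the direction in which the jaws open and shut (so a half turn about z gives the same grasp; the last joint's range is limited). The gripper opens to 92 mm and grips with 3 to 60 N. Pads are 19 mm wide; open, the fingers measure 130 mm over their backs; the gripper's body (75 mm by 190 mm) begins 47 mm behind the grasp point.
Start: joints at [56.895, 19.595, 87.324, -0, 73.075, -8.365], TCP at [0.22, 0.477, 0.205] pointing down, gripper open.
Joint ranges: [-145.02, 145.02], [-44.19, 115.74], [2.07, 154.8], [-57.11, 237.11], [16.16, 152.29], [-177.93, 177.93]. Speed limits (degrees/s): [147.25, 147.25, 180, 180, 180, 180].

INTERFACE

Orientations are given as a 3x3 rotation matrix whose columns are the frame's x, y, z axes.
In Python, from station import sense, capture, hand_in, grip_depth gives the robot as it stands. The module is installed in compiled form; this text tells all that it offers.
- The arm moves only by the shell command python3 -m handwheel 'ROWS' [FORCE]. ROWS is JSON, one flat list of numbers, 7 for each row, row after row: the closure, from 0 (fully open) to 1 (shut), then the shift along the tool's x, y, z in mm, then the turn, a rotation vector about the tool's x, y, z in rad. In form: [gripper, tx, ty, tz, wx, wy, wz, gripper, tx, ty, tz, wx, wy, wz, ...]. A call has 1 to 12 rows; each row shifts and turns the commanded pose from where the row before left it, along the tool's axes as they then stand; what a row does not reach is not made up. A row lasts 1/12 s, in which the tool goes at most 41.7 mm and 7.16 degrees, less where a joint would pass 70% of its speed; a pose out of reach is approached as far as the arm can. A call is refused whole if a number of a shift passes 41.7 or a number of a turn 0.125, either way. A call with a gripper value outside its range is refused whole. The fingers move at their own pace and stop on an object; FORCE is the grip in N (left out, the last holds). Time passes only in rows, so rows that do not move let the fingers close. It gives the time, the measured TCP pose, the force and the opening at its end, in the units of the state.
- sense(): the state, without advancing time (a new reading comes with each control period).
- capture(name): name is "side" or "top"; returns a dict with "img" (480x640x3 uint8, red, green, blue), "range_z" (480x640 float32, m along the optical axis (not along the pixel's ray), 0 where there is no reading), "fx", "fy", "cx", "cy" (pixels), "rvec" (rotation vector, rad) and "tvec" (3), from world to camera coordinates, as OpenCV has them. Camera axes: x right, y down, z forward; pixel columns grow to the right and rows downward; lengths in m; the calibration is good to about 2 mm. A picture is of the moment at which its call begins.
- hand_in(): hands the job in, once; it reports no verdict.
The state is a dict: "time_s": time; "q": joint angles; "joint_velocities": joint speeds; "effort": joint torques, N m; "eef_pos": TCP position; "orientation": TCP orientation; "ft_force": force on the tool from outside, world axes, zero at the start; "wrist_torque": the same for the moment, N m; "grip_width": finger opening in m.
Only numpy, scipy, OpenCV 4.12 (cv2) and the standard library are available. Lean on these libraries where they do the work, as an engineer would, in place of code of your own. Each camera call takes 0.05 s, during which the arm holds its last target. There are 200 camera calls.

TASK

The next laser seam on the clamped plate runs between the two round paint dots. Slide the straightedge across the plate, keeping it flat on the plate and never lifting it off, until its bevelled working edge touches both dots at once, then let go and leave it lying there ready for scribing the line. Leave everything else on the plate and the table as it is.

Things in the scene. Friction and masses are not known exactly. Their poses are not given: they have to be found in the camera images.
- plate: bare sheet-steel plate fixed to the table, 320 (x) by 480 (y) by 6 mm: its upper face is 6 mm above the table. Origin: centre of its underside; x points away from the robot, y to the left along its length, z up. Stop blocks up to 21 mm high stand just outside both ends. The thin dark lines on its near half are finished seams, flush: things slide freely over them
- clamp_left (a point): rubber pad of the left toggle clamp on the plate's far edge, fixed; the pad is 20 mm across, the clamp stands up to 55 mm high and reaches from here some 165 mm further away from the robot
- clamp_right (a point): the same for the right toggle clamp
- mark_left_c (a point): centre of the left paint dot: flat black round dot, 10 mm in diameter, on the upper face of the plate (6 mm above the table), nothing to feel. The two dots are the only round dots on the plate, 160 to 230 mm apart
- mark_right_c (a point): centre of the right paint dot, the same as the left one
- straightedge: the loose straightedge: flat black-anodised rule 320 mm long (y), 60 mm wide (x), 4 mm thick, with a bare aluminium grip rail along it; 0.25 to 0.45 kg, ordinary friction. It starts flat on the plate, on the robot's side of the dots. Origin: centre of its underside. x: square to the rule, towards the bevelled working edge (away from the robot at the start); y along it; z up
- straightedge_rail (a point): middle of the straightedge's grip rail, in length, width and height; axes as the rule's. Rail: 16 mm wide (x), 300 mm long (y), top 30 mm and this point 17 mm above the rule's underside; 12 mm behind the rule's centre line. Hold it from above, fingers closing along x; fingertips must stay above the rule's flat upper face, 10 mm above the table
- straightedge_edge (a point): middle of the bevelled working edge, at its underside (on the plate): the long edge further from the rail, with the white graduation ticks. Axes as the rule's, x outward; the edge runs from y -160 to +160 mm. It is 42 mm in x ahead of the rail's middle and 17 mm below it
- marker: paint-marker pen, 135 mm long, 17 mm thick, lying on the plate beyond the marks (a bystander; origin at its underside, on the surface it lies on)
- punch: steel centre punch, 120 mm long, 12 mm thick, lying on the plate beyond the marks (a bystander; origin at its underside, on the surface it lies on)
- nozzle: copper welding nozzle, 28 mm across, 36 mm tall, standing on the plate beyond the marks (a bystander; origin at its underside, on the surface it lies on)
- hammer: hammer lying on the table to the right of the plate, 270 mm long (a bystander; origin at its underside, on the surface it lies on)
- caliper: digital caliper lying on the table to the left of the plate, 235 mm long (a bystander; origin at its underside, on the surface it lies on)
- dish: flat round lidded dish, 90 mm across, 15 mm tall, on the table to the left (a bystander; origin at its underside, on the surface it lies on)
- square: engineer's square (L shape, 100 mm stock, 150 mm blade) lying on the table to the left; it is not the straightedge (a bystander; origin at its underside, on the surface it lies on)
- coupon: small loose steel test piece, 70 x 50 x 8 mm, on the table to the right (a bystander; origin at its underside, on the surface it lies on)

How it is judged:
By the outcome, as a careful person would: the job done as asked, in the order asked, and still so for the second after the job is handed in, with the robot touching nothing.
It also fails if it takes over 35 s, if anything falls off the work surface, if the arm or the gripper's body presses on something with over 40 N, if the wrist force passes 120 N, or if a joint passes its speed limit or range.

## Working session

There is one attempt and no reset: what is moved stays moved. The work goes in short steps, Python scripts to look and compute and a shell command to move; the robot and the scene stay as the last step left them, time stands still between calls to the robot, and variables do not carry over. Pictures are saved under pics/ and viewed, about 8 in all and at most 12, crops included, and the job is handed in when it is done.

```bash
mkdir -p pics
cat > h.py <<'E'
import numpy as np, cv2, pickle
from station import sense, capture
def snap(name,fn):
    c=capture(name); pickle.dump(c,open(f'{fn}.pkl','wb')); cv2.imwrite(f'pics/{fn}.png',c['img'][:,:,::-1]); return c
def load(fn): return pickle.load(open(f'{fn}.pkl','rb'))
def px2w(c,u,v,z):
    R=cv2.Rodrigues(np.array(c['rvec'],float))[0]; t=np.array(c['tvec'],float).ravel()
    o=-R.T@t; d=R.T@np.array([(u-c['cx'])/c['fx'],(v-c['cy'])/c['fy'],1]); return o+d*(z-o[2])/d[2]
def w2px(c,p): return cv2.projectPoints(np.array(p,float).reshape(-1,3),np.array(c['rvec'],float),np.array(c['tvec'],float),np.array([[c['fx'],0,c['cx']],[0,c['fy'],c['cy']],[0,0,1.]]),None)[0].reshape(-1,2)
def crop(c,fn,x0,y0,x1,y1,s):
    cv2.imwrite(f'pics/{fn}.png',cv2.resize(c['img'][y0:y1,x0:x1,::-1],None,fx=s,fy=s,interpolation=cv2.INTER_CUBIC))
E
python3 - <<'E'
from h import *
for n in('top','side'):
    c=snap(n,n+'0'); R=cv2.Rodrigues(np.array(c['rvec'],float))[0]; print(n,c['fx'],(-R.T@np.array(c['tvec']).ravel()).round(3),R.round(2).tolist())
s=sense(); print(s['time_s'],s['orientation'],s['grip_width'],s['ft_force'])
import station; print(station.grip_depth)
E
```

```text
top 491.1300704871471 [0.414 0.007 1.422] [[0.01, -1.0, 0.0], [-1.0, -0.01, -0.08], [0.08, -0.0, -1.0]]
side 614.8728146681851 [ 0.24  -0.915  1.143] [[0.95, -0.32, -0.01], [-0.24, -0.7, -0.67], [0.21, 0.63, -0.75]]
0.1 [[-9.08213992e-01  4.18505393e-01 -7.62317262e-04]
 [ 4.18506037e-01  9.08213272e-01 -1.16212299e-03]
 [ 2.05991916e-04 -1.37449073e-03 -9.99999034e-01]] 0.09170672774673677 [-0.42715735  0.27925674  0.89353065]
0.0188
```

View pics/top0.png

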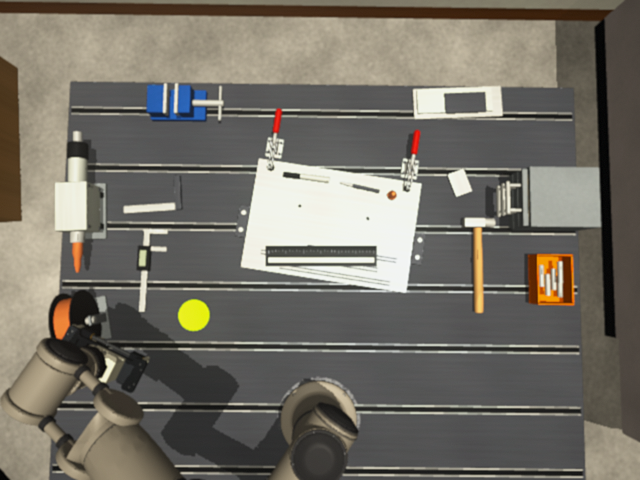

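View pics/side0.png

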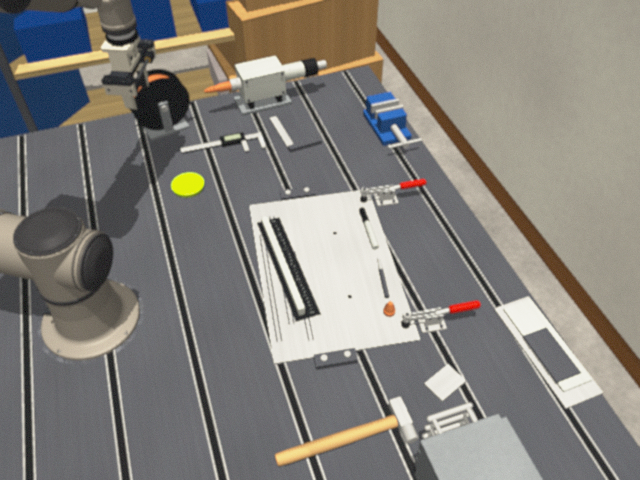

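The top view shows the dots near (299,206) and (367,218). The rule lies between (266,246) and (376,266) with its working edge facing the dots. Next I enlarge both views.

Run:
```python
from h import *
t=load('top0'); s=load('side0')
crop(t,'t0c',240,190,400,290,5); crop(s,'s0c',250,205,370,325,5)
def cen(c,u,v,r=5):
    g=cv2.cvtColor(c['img'],cv2.COLOR_RGB2GRAY).astype(float)[v-r:v+r+1,u-r:u+r+1]
    w=np.clip(np.median(g)-25-g,0,None); y,x=np.mgrid[v-r:v+r+1,u-r:u+r+1]; return (w*x).sum()/w.sum(),(w*y).sum()/w.sum()
for c,ps in((t,[(299,206),(367,218)]),(s,[(335,233),(350,296)])):
    for p in ps:
        q=cen(c,*p); print(np.round(q,2),px2w(c,*q,.006).round(4))
```

```text
[299.31 205.47] [0.6053 0.0636 0.006 ]
[367.31 218.04] [ 0.5709 -0.134   0.006 ]
[334.4  232.69] [0.6029 0.0625 0.006 ]
[349.36 296.18] [ 0.5689 -0.1347  0.006 ]
```

View pics/t0c.png

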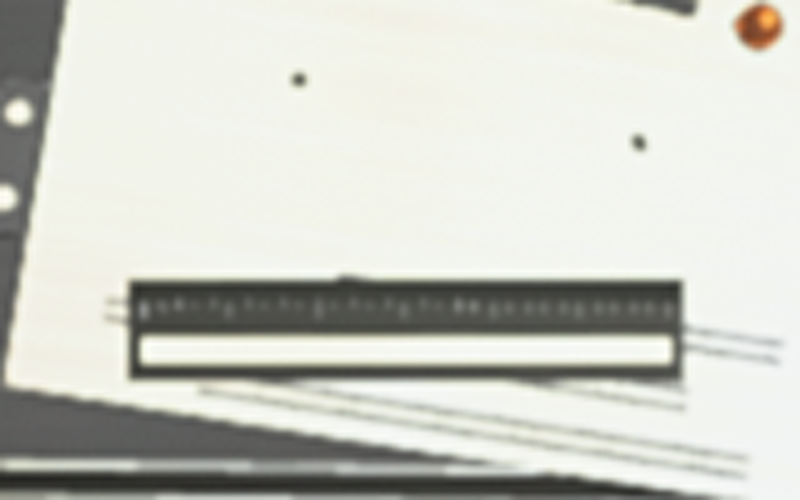

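View pics/s0c.png

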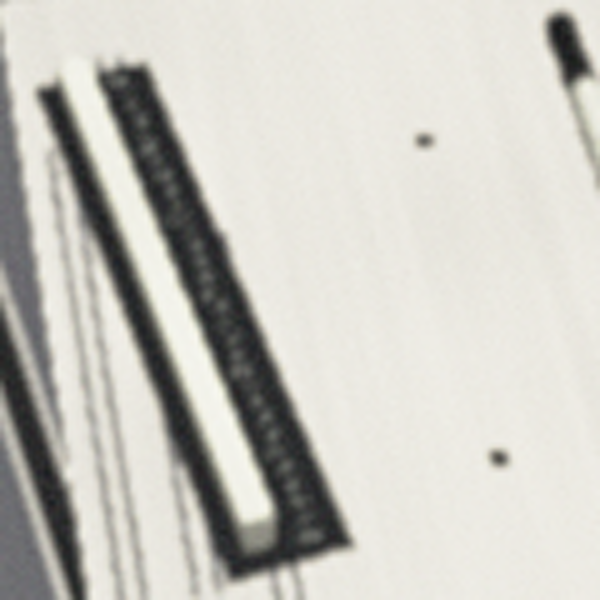

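```bash
cat >> h.py <<'E'
def edge(c,a,b,n=60,r=.012,z=.006):
    """fit far edge (bright far / dark near) of rule near world line a-b; returns world pts"""
    g=cv2.GaussianBlur(cv2.cvtColor(c['img'],cv2.COLOR_RGB2GRAY),(3,3),0).astype(np.float32)
    a,b=np.array(a),np.array(b); d=(b-a)/np.linalg.norm(b-a); nn=np.array([-d[1],d[0]]); nn*=np.sign(nn[0])
    out=[]; k=np.linspace(-r,r,97)
    for s in np.linspace(.04,.96,n):
        p=a+(b-a)*s; P=np.c_[p+k[:,None]*nn,np.full(97,z)]; uv=w2px(c,P).astype(np.float32)
        v=cv2.remap(g,uv[:,:1],uv[:,1:],cv2.INTER_LINEAR).ravel()
        m=(v.min()+v.max())/2
        if np.ptp(v)<70: continue
        i=np.where((v[:-1]<m)&(v[1:]>=m))[0]
        if len(i): out.append(p+k[i[-1]]*nn)
    vx,vy,x0,y0=cv2.fitLine(np.array(out,np.float32),cv2.DIST_HUBER,0,.001,.0001).ravel()
    ang=np.degrees(np.arctan2(-vx,vy)) if vy>0 else np.degrees(np.arctan2(vx,-vy))
    return np.array([x0,y0]),np.array([vx,vy]),ang,len(out)
E
python3 - <<'E'
from h import *
t=load('top0'); s=load('side0')
for n,c,A,B,M in(('top',t,(266.2,246.2),(376.5,246.2),([.6053,.0636],[.5709,-.134])),('side',s,(279,218.5),(320.3,314),([.6029,.0625],[.5689,-.1347]))):
    a=px2w(c,*A,.006)[:2];b=px2w(c,*B,.006)[:2]
    p,v,ang,k=edge(c,a,b); mid=p+v*((a+b)/2-p).dot(v)
    d=np.subtract(M[0],M[1]); tang=np.degrees(np.arctan2(-d[0],d[1]))
    print(n,a.round(4),b.round(4),np.linalg.norm(a-b).round(4),'mid',mid.round(4),'ang',ang,k,'target ang',tang,'tmid',np.mean(M,0).round(4))
    nn=np.array([v[1],-v[0]]); nn*=np.sign(nn[0])
    print([np.dot(np.array(m)-p,nn).round(4) for m in M])
E
```

```text
top [0.4858 0.1573] [ 0.4895 -0.1609] 0.3182 mid [ 0.4894 -0.0018] ang 0.66880274 60 target ang -9.875596073266422 tmid [ 0.5881 -0.0352]
[np.float64(0.1166), np.float64(0.0799)]
side [0.4854 0.1555] [ 0.4899 -0.1599] 0.3154 mid [ 0.4876 -0.0022] ang 0.81751645 60 target ang -9.782407031807296 tmid [ 0.5859 -0.0361]
[np.float64(0.1162), np.float64(0.0794)]
```

```bash
python3 -m handwheel '[0,0,0,0,0,0,0.113,0,0,0,0,0,0,0.113,0,0,0,0,0,0,0.113,0,0,0,0,0,0,0.113,0,0,0,0,0,0,0.113,0,0,0,0,0,0,0.113,0,0,0,0,0,0,0.113,0,0,0,0,0,0,0.113,0,0,0,0,0,0,0.113,0,0,0,0,0,0,0.111,0,-20,9,0,0,0,0,0,-30,14,0,0,0,0]' 40
python3 -m handwheel '[0,-30,14,0,0,0,0,0,-30,14,0,0,0,0,0,-30,14,0,0,0,0,0,-30,14,0,0,0,0,0,-30,14,0,0,0,0,0,-30,14,0,0,0,0,0,-30,14,0,0,0,0,0,-30,14,0,0,0,0,0,-30,14,0,0,0,0,0,-30,14,0,0,0,0,0,-30,14,0,0,0,0,0,-30,14,0,0,0,0]'
python3 -m handwheel '[0,-30,14,5,0,0,0,0,-30,14,10,0,0,0,0,-10,5,30,0,0,0,0,0,0,30,0,0,0,0,0,0,10,0,0,0,0,0,0,0,0,0,0,0,0,0,0,0,0,0]'
python3 -c "
from h import *
s=sense();R=np.array(s['orientation']);print(R.round(4),s['eef_pos'],s['q'])
print('delta tool mm',R.T@(np.array([.4465,-.0025,.06])-s['eef_pos'])*1000,'yaw y',np.degrees(np.arctan2(R[1,1],R[0,1])))"
```

```text
time_s: 1.1
eef_pos: [0.2425, 0.4278, 0.2044]
orientation: [[-0.013, 1.0, -0.001], [1.0, 0.013, 0.0], [0.0, -0.001, -1.0]]
ft_force: [1.7, -0.0, 0.4]
grip_width: 0.092
time_s: 2.1
eef_pos: [0.4154, 0.0674, 0.2049]
orientation: [[-0.011, 1.0, -0.0], [1.0, 0.011, 0.0], [0.0, -0.0, -1.0]]
ft_force: [1.0, 1.0, 0.4]
grip_width: 0.0923
time_s: 2.68
eef_pos: [0.4487, -0.0007, 0.1198]
orientation: [[-0.011, 1.0, -0.001], [1.0, 0.011, 0.0], [0.0, -0.001, -1.0]]
ft_force: [0.3, -0.0, 0.2]
grip_width: 0.0918
[[-1.080e-02  9.999e-01 -1.400e-03]
 [ 9.999e-01  1.080e-02  4.000e-04]
 [ 4.000e-04 -1.400e-03 -1.000e+00]] [ 0.44870598 -0.00065694  0.11975699] [-9.89235858e+00  1.72856201e+01  1.05901734e+02  7.94848388e-03
  5.68954035e+01 -1.05180095e+01]
delta tool mm [-1.84160402 -2.14223575 59.75935681] yaw y 0.6213200804562401
```

```bash
python3 -m handwheel '[0,-1.8,-2.1,20,0,0,0,0,0,0,25,0,0,0,0,0,0,25,0,0,0,0,0,0,15,0,0,0,0,0,0,10,0,0,0,0,0,0,5,0,0,0,0,0,0,3,0,0,0,0,0,0,0,0,0,0,0,0,0,0,0,0,0]'
python3 - <<'E'
from h import *
s=sense();print(s['eef_pos'],s['ft_force'])
c=snap('side','side1'); crop(c,'s1c',230,185,370,325,5)
E
```

```text
time_s: 3.43
eef_pos: [0.4477, -0.0025, 0.0179]
orientation: [[-0.011, 1.0, 0.002], [1.0, 0.011, -0.0], [-0.0, 0.002, -1.0]]
ft_force: [0.2, -0.1, 0.0]
grip_width: 0.0922
[ 0.4476702  -0.00248968  0.01790079] [ 0.19377584 -0.12842118  0.00305584]
```

View pics/s1c.png

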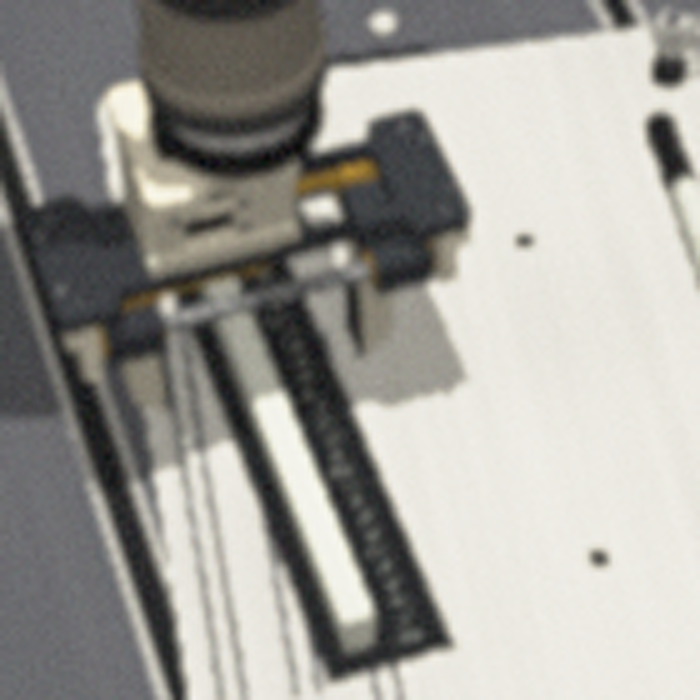

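The crop shows the open fingers straddling the rail, with both dots clear at about (525,240) and (598,558). Now I close.

```bash
python3 -m handwheel '[0.5,0,0,1,0,0,0,0.7,0,0,0,0,0,0,0.8,0,0,0,0,0,0,0.9,0,0,0,0,0,0,1,0,0,0,0,0,0,1,0,0,0,0,0,0,1,0,0,0,0,0,0,1,0,0,0,0,0,0,1,0,0,0,0,0,0,1,0,0,0,0,0,0]' 40
python3 -c "
from h import *
s=sense();R=np.array(s['orientation']);print(R.round(4),s['eef_pos'],s['ft_force'],s['wrist_torque'])"
```

```text
time_s: 4.32
eef_pos: [0.4469, -0.0025, 0.016]
orientation: [[-0.011, 1.0, 0.0], [1.0, 0.011, 0.0], [0.0, 0.0, -1.0]]
ft_force: [0.6, -0.1, 0.3]
grip_width: 0.0297
[[-1.100e-02  9.999e-01  1.000e-04]
 [ 9.999e-01  1.100e-02  1.000e-04]
 [ 1.000e-04  1.000e-04 -1.000e+00]] [ 0.44692819 -0.00248752  0.01600703] [ 0.62268122 -0.08293942  0.26293737] [-0.12207826  0.01485947  0.00990384]
```

Not closed yet; some more rows.

```bash
python3 -m handwheel '[1,0,0,0,0,0,0,1,0,0,0,0,0,0,1,0,0,0,0,0,0,1,0,0,0,0,0,0,1,0,0,0,0,0,0,1,0,0,0,0,0,0]' 40
python3 -c "
from h import *
s=sense();R=np.array(s['orientation']);print(R.round(4),s['eef_pos'],s['ft_force'],s['wrist_torque'])"
```

```text
time_s: 4.82
eef_pos: [0.4469, -0.0025, 0.016]
orientation: [[-0.011, 1.0, 0.0], [1.0, 0.011, 0.0], [0.0, 0.0, -1.0]]
ft_force: [-0.4, -0.7, -0.1]
grip_width: 0.0003
[[-1.110e-02  9.999e-01  0.000e+00]
 [ 9.999e-01  1.110e-02  1.000e-04]
 [ 1.000e-04  0.000e+00 -1.000e+00]] [ 0.44688724 -0.00246515  0.01600026] [-0.43458698 -0.68270312 -0.10740999] [-0.08726127  0.03365032  0.00175431]
```

Fingers read shut (0.3 mm), which isn't a 16 mm rail. Looking.

Run:
```python
from h import *
c=snap('side','side2'); crop(c,'s2c',230,185,370,325,5)
```

```text
(no output)
```

View pics/s2c.png

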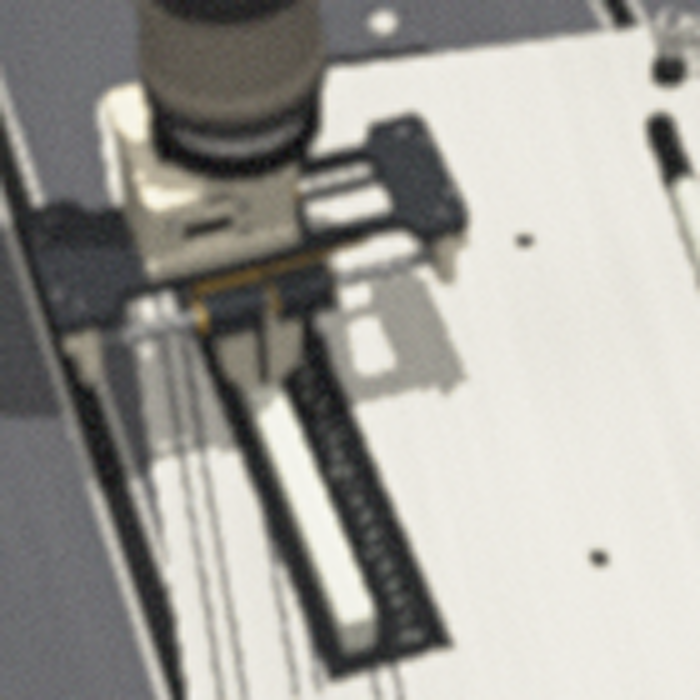

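Run:
```python
from h import *
c=load('side2')
for z in(.006,.016,.03,.036,.045,.055): print(z,((w2px(c,[.4469,-.0025,z])-[230,185])*5).round(0), 'near pad edge',((w2px(c,[.4469,-.012,z])-[230,185])*5).round(0))
for x in(.4469-.046,.4469+.046): print(x,[((w2px(c,[x,-.012,z])-[230,185])*5).round(0).tolist() for z in(.018,.04)])
t=capture('top');print(w2px(t,[.4469,-.0025,.036]))
r=c['range_z']; R=cv2.Rodrigues(np.array(c['rvec'],float))[0];T=np.array(c['tvec']).ravel()
def pt(u,v):
    z=float(np.median(r[v-1:v+2,u-1:u+2])); return R.T@(np.array([(u-c['cx'])/c['fx']*z,(v-c['cy'])/c['fy']*z,z])-T)
for cu,cv in((245,370),(285,370),(265,385),(290,450),(340,580),(245,350),(330,520),(380,560)): print(cu,cv,pt(230+cu//5,185+cv//5).round(4))
```

```text
0.006 [[260. 412.]] near pad edge [[266. 427.]]
0.016 [[259. 399.]] near pad edge [[265. 413.]]
0.03 [[257. 380.]] near pad edge [[263. 395.]]
0.036 [[257. 372.]] near pad edge [[263. 386.]]
0.045 [[256. 359.]] near pad edge [[262. 374.]]
0.055 [[255. 345.]] near pad edge [[260. 360.]]
0.40090000000000003 [[[171.0, 435.0]], [[167.0, 406.0]]]
0.4929 [[[357.0, 386.0]], [[356.0, 356.0]]]
[[321.5385486  260.10667392]]
245 370 [ 0.4387 -0.0144  0.0538]
285 370 [ 0.458  -0.013   0.0447]
265 385 [ 0.4478 -0.0133  0.0381]
290 450 [ 0.4482 -0.0519  0.035 ]
340 580 [ 0.448  -0.1297  0.0348]
245 350 [ 0.4399 -0.0126  0.0656]
330 520 [ 0.4538 -0.096   0.0343]
380 560 [ 0.4734 -0.107   0.0095]
```

The depth image puts the closed fingertips at z≈0.038, just above the rail, while the reported TCP is at 0.016. So the tips sit about 20 mm higher than reported and closed on air. I open, go lower in steps and check with depth.

```bash
python3 -m handwheel '[0.4,0,0,0,0,0,0,0.4,0,0,0,0,0,0,0.4,0,0,0,0,0,0,0.4,0,0,0,0,0,0,0.4,0,0,0,0,0,0,0.4,0,0,0,0,0,0,0.4,0,0,0,0,0,0,0.4,0,0,0,0,0,0,0.4,0,0,0,0,0,0,0.4,0,0,0,0,0,0]'
python3 -m handwheel '[0.4,0,0,4,0,0,0,0.4,0,0,4,0,0,0,0.4,0,0,3,0,0,0,0.4,0,0,2,0,0,0,0.4,0,0,0,0,0,0,0.4,0,0,0,0,0,0]'
python3 - <<'E'
from h import *
s=sense();print(s['eef_pos'],s['ft_force'])
c=snap('side','side3'); crop(c,'s3c',250,220,350,300,8)
E
```

```text
time_s: 5.75
eef_pos: [0.4469, -0.0025, 0.016]
orientation: [[-0.011, 1.0, 0.0], [1.0, 0.011, 0.0], [0.0, 0.0, -1.0]]
ft_force: [0.0, 0.0, -0.6]
grip_width: 0.0548
time_s: 6.25
eef_pos: [0.4468, -0.0025, 0.0028]
orientation: [[-0.011, 1.0, -0.0], [1.0, 0.011, 0.0], [0.0, -0.0, -1.0]]
ft_force: [1.1, -0.0, 0.7]
grip_width: 0.0549
[ 0.4467555 -0.0024523  0.0027889] [ 1.10312914 -0.02392013  0.68708714]
```

View pics/s3c.png

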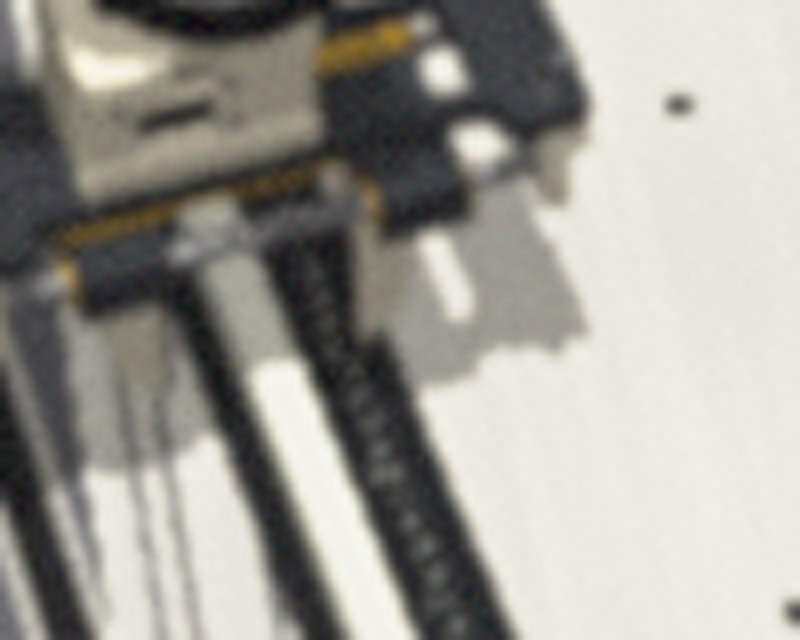

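Run:
```python
from h import *
c=load('side3')
for z in(.006,.01,.016,.02,.024,.028,.032): print(z,*[((w2px(c,[x,-.012,z])[0]-[250,220])*8).round(0) for x in(.4468+.0275,.4468+.037,.4468-.037)])
r=c['range_z']; R=cv2.Rodrigues(np.array(c['rvec'],float))[0];T=np.array(c['tvec']).ravel()
for u in (295,296,297,298):
  print(u,[ (R.T@(np.array([(u-c['cx'])/c['fx']*z,(v-c['cy'])/c['fy']*z,z])-T)).round(3)[[1,2]].tolist() for v in range(256,266) for z in[float(r[v,u])]])
```

```text
0.006 [353. 379.] [384. 371.] [145. 435.]
0.01 [353. 371.] [383. 363.] [144. 426.]
0.016 [352. 358.] [383. 350.] [143. 413.]
0.02 [352. 349.] [382. 341.] [142. 405.]
0.024 [351. 341.] [382. 333.] [141. 396.]
0.028 [350. 332.] [381. 324.] [140. 388.]
0.032 [350. 323.] [381. 315.] [139. 379.]
295 [[-0.016, 0.052], [-0.01, 0.041], [-0.01, 0.037], [-0.015, 0.04], [-0.014, 0.034], [-0.011, 0.028], [-0.012, 0.025], [-0.0, 0.007], [-0.005, 0.009], [-0.008, 0.009]]
296 [[-0.014, 0.049], [-0.012, 0.042], [-0.013, 0.04], [-0.013, 0.036], [-0.013, 0.033], [-0.01, 0.025], [-0.013, 0.025], [0.001, 0.004], [-0.007, 0.01], [-0.008, 0.008]]
297 [[-0.015, 0.049], [-0.011, 0.04], [-0.01, 0.035], [-0.013, 0.035], [-0.014, 0.033], [-0.016, 0.031], [-0.001, 0.01], [-0.002, 0.007], [-0.007, 0.01], [-0.01, 0.01]]
298 [[-0.014, 0.046], [-0.01, 0.038], [-0.014, 0.039], [-0.015, 0.037], [-0.015, 0.033], [0.006, 0.004], [-0.003, 0.011], [-0.002, 0.006], [-0.006, 0.007], [-0.008, 0.007]]
```

Tips are now at about 0.024, a steady offset of +21 mm. I go 8 mm lower and close.

```bash
python3 -m handwheel '[0.4,0,0,3,0,0,0,0.4,0,0,3,0,0,0,0.4,0,0,1.5,0,0,0,0.4,0,0,0,0,0,0]'
python3 -m handwheel '[1,0,0,0,0,0,0,1,0,0,0,0,0,0,1,0,0,0,0,0,0,1,0,0,0,0,0,0,1,0,0,0,0,0,0,1,0,0,0,0,0,0,1,0,0,0,0,0,0,1,0,0,0,0,0,0,1,0,0,0,0,0,0,1,0,0,0,0,0,0]' 40
python3 -c "
from h import *
s=sense();R=np.array(s['orientation']);print(R.round(4),s['eef_pos'],s['ft_force'],s['wrist_torque'])"
```

```text
time_s: 6.63
eef_pos: [0.4466, -0.0024, -0.0049]
orientation: [[-0.011, 1.0, -0.001], [1.0, 0.011, 0.0], [0.0, -0.001, -1.0]]
ft_force: [0.4, 0.2, -0.6]
grip_width: 0.0551
time_s: 7.47
eef_pos: [0.447, -0.0025, -0.0044]
orientation: [[-0.011, 1.0, 0.0], [1.0, 0.011, 0.0], [0.0, 0.0, -1.0]]
ft_force: [0.3, -0.0, 0.3]
grip_width: 0.0158
[[-1.100e-02  9.999e-01  2.000e-04]
 [ 9.999e-01  1.100e-02  0.000e+00]
 [ 0.000e+00  2.000e-04 -1.000e+00]] [ 0.44697258 -0.00250115 -0.00441942] [ 0.2578537  -0.01259395  0.28767452] [-0.01954234  0.09367556  0.04598342]
```

Gripped at 15.8 mm. I slide with a light downward bias, starting with a short stretch to read the forces.

```bash
python3 -m handwheel '[1,0,0,0.4,0,0,0,1,-0.5,2,0,0,0,0,1,-1.2,4,0,0,0,0,1,-1.2,4,0,0,0,0]'
python3 -c "
from station import sense
s=sense();print(s['eef_pos'],s['ft_force'],s['wrist_torque'])"
python3 -m handwheel '[1,-1.6,6,0,0,0,0,1,-2,7,0,0,0,0,1,-2,7,0,0,0,0,1,-2,7,0,0,0,0,1,-2,7,0,0,0,0,1,-2,7,0,0,0,0,1,-2,7,0,0,0,0,1,-2,7,0,0,0,0,1,-1.6,6,0,0,0,0,1,-1,4,0,0,0,0,1,-0.5,2,0,0,0,0,1,0,0,0,0,0,0]'
python3 -c "
from station import sense
s=sense();print(s['eef_pos'],s['ft_force'],s['wrist_torque'],s['grip_width'])"
```

```text
time_s: 7.8
eef_pos: [0.4546, -0.0046, -0.0045]
orientation: [[-0.011, 1.0, -0.004], [1.0, 0.011, 0.001], [0.001, -0.004, -1.0]]
ft_force: [-6.8, 1.8, 11.9]
grip_width: 0.0155
[ 0.45460168 -0.00458137 -0.00445816] [-6.83913355  1.83443226 11.87328969] [0.25568063 1.03465822 0.01036406]
time_s: 8.8
eef_pos: [0.5233, -0.023, -0.0045]
orientation: [[-0.011, 1.0, -0.002], [1.0, 0.011, 0.001], [0.001, -0.002, -1.0]]
ft_force: [-3.8, 0.6, 8.7]
grip_width: 0.0161
[ 0.52332311 -0.02297988 -0.00445417] [-3.75544824  0.62208662  8.7238505 ] [0.0965394  0.72636282 0.06734469] 0.016062053804129027
```

```bash
python3 -m handwheel '[1,0,0,0,0,0,0.01,1,0,0,0,0,0,0.023,1,0,0,0,0,0,0.025,1,0,0,0,0,0,0.025,1,0,0,0,0,0,0.025,1,0,0,0,0,0,0.025,1,0,0,0,0,0,0.025,1,0,0,0,0,0,0.02,1,0,0,0,0,0,0.007,1,0,0,0,0,0,0,1,0,0,0,0,0,0]'
python3 - <<'E'
from h import *
s=sense();R=np.array(s['orientation']);print(s['eef_pos'],s['ft_force'],s['grip_width'],np.degrees(np.arctan2(R[1,1],R[0,1])))
t=snap('top','top4'); c=snap('side','side4')
crop(c,'s4c',250,205,390,325,5); crop(t,'t4c',240,180,400,290,5)
cv2.imwrite('pics/c4.png',cv2.vconcat([cv2.resize(cv2.imread('pics/t4c.png'),(560,385)),])) 
a=cv2.imread('pics/t4c.png'); b=cv2.imread('pics/s4c.png'); b=cv2.resize(b,None,fx=.5,fy=.5) ; 
cv2.imwrite('pics/both4.png',cv2.hconcat([cv2.resize(a,(436,300)),b]))
E
```

```text
time_s: 9.72
eef_pos: [0.5246, -0.0233, -0.0044]
orientation: [[0.173, 0.985, 0.001], [0.985, -0.173, -0.0], [-0.0, 0.001, -1.0]]
ft_force: [0.5, 0.6, 6.9]
grip_width: 0.0158
[ 0.52459282 -0.02329351 -0.00443602] [0.47118866 0.63437155 6.8567677 ] 0.015805475459041176 -9.94587761695585
```

View pics/s4c.png

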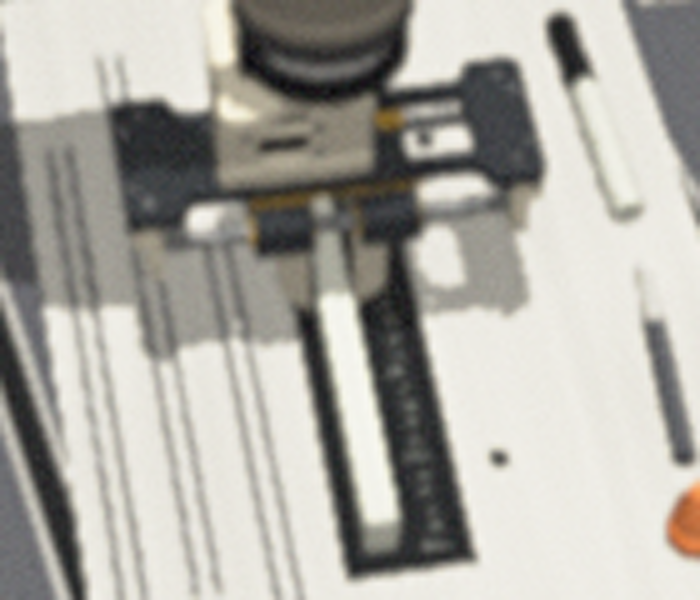

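The side crop shows the rule turned parallel to the dots' line. Its edge is about 18 mm short of the right dot at (498,458); the left dot shows through the gripper. I fit the visible parts of the edge.

```bash
cat >> h.py <<'E'
def report(c,M,segs,th,rail):
    th=np.radians(th); ex=np.array([np.cos(th),np.sin(th)]); ey=np.array([-ex[1],ex[0]]); m=np.array(rail)+.042*ex
    for a,b in segs:
        try:
            p,v,ang,k=edge(c,m+a*ey,m+b*ey,n=40,r=.008); nn=np.array([v[1],-v[0]]); nn*=np.sign(nn[0])
            print((a,b),'ang',round(float(ang),2),k,'gap to dots mm',[round(float(np.dot(np.array(q)-p,nn))*1000,2) for q in M],'edge off pred mm',round(float((p-m).dot(ex))*1000,2))
        except Exception as e: print((a,b),'fail',e)
MT=([.6053,.0636],[.5709,-.134]); MS=([.6029,.0625],[.5689,-.1347])
E
python3 - <<'E'
from h import *
for n,c,M in(('top4',load('top4'),MT),('side4',load('side4'),MS)):
    print(n); report(c,M,[(-.158,-.06),(.09,.158),(-.158,.158)],-9.95,(.5246,-.0233))
E
```

```text
top4
(-0.158, -0.06) ang -9.74 27 gap to dots mm [21.92, 21.44] edge off pred mm 1.35
(0.09, 0.158) ang -6.51 40 gap to dots mm [20.62, 8.84] edge off pred mm 0.28
(-0.158, 0.158) ang -9.7 16 gap to dots mm [22.02, 21.39] edge off pred mm 1.1
side4
(-0.158, -0.06) ang -9.48 40 gap to dots mm [22.58, 21.52] edge off pred mm -0.58
(0.09, 0.158) ang -11.87 7 gap to dots mm [12.84, 20.12] edge off pred mm 7.43
(-0.158, 0.158) ang -10.2 27 gap to dots mm [20.27, 21.74] edge off pred mm -0.67
```

View pics/t4c.png

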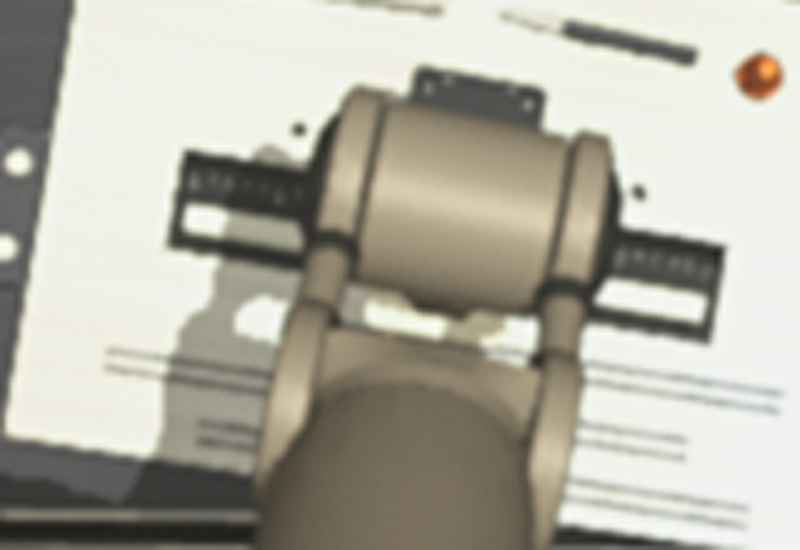

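The gaps are about 22.0 mm (left) and 21.4 mm (right). I advance 21 mm with a tiny turn, then stop and check.

```bash
python3 -m handwheel '[1,0,1,0,0,0,0.003,1,0,3,0,0,0,0,1,0,4,0,0,0,0,1,0,4,0,0,0,0,1,0,4,0,0,0,0,1,0,3,0,0,0,0,1,0,1.5,0,0,0,0,1,0,0.5,0,0,0,0,1,0,0,0,0,0,0,1,0,0,0,0,0,0]'
python3 - <<'E'
from h import *
s=sense();R=np.array(s['orientation']);th=np.degrees(np.arctan2(R[1,1],R[0,1]));print(s['eef_pos'],s['ft_force'],s['grip_width'],th)
for n,M in(('top',MT),('side',MS)):
    c=snap(n,n+'5'); print(n); report(c,M,[(-.158,-.115),(-.158,-.06),(.12,.158)],th,s['eef_pos'][:2])
E
```

```text
time_s: 10.65
eef_pos: [0.5432, -0.0265, -0.0044]
orientation: [[0.176, 0.984, -0.003], [0.984, -0.176, 0.001], [0.0, -0.003, -1.0]]
ft_force: [-6.8, 1.2, 12.0]
grip_width: 0.0156
[ 0.54321484 -0.02651364 -0.00442246] [-6.75954638  1.18677672 12.04461798] 0.015586204695731059 -10.14985173294695
top
(-0.158, -0.115) ang -10.29 40 gap to dots mm [2.12, 3.56] edge off pred mm 0.55
(-0.158, -0.06) ang -12.1 27 gap to dots mm [-5.35, 2.43] edge off pred mm 1.0
(0.12, 0.158) ang -9.21 40 gap to dots mm [2.1, -0.25] edge off pred mm 0.48
side
(-0.158, -0.115) ang -9.45 40 gap to dots mm [5.27, 4.12] edge off pred mm -1.35
(-0.158, -0.06) ang -10.08 40 gap to dots mm [2.67, 3.7] edge off pred mm -1.33
(0.12, 0.158) fail OpenCV(4.12.0) /io/opencv/modules/imgproc/src/linefit.cpp:618: error: (-215:Assertion failed) npoints2 >= 0 || npoints3 >= 0 in function 'fitLine'
```

The gaps are now about 2.1 mm (left) and 3.6 mm (right). I make a small correction.

```bash
python3 -m handwheel '[1,0,0.6,0,0,0,-0.003,1,0,1,0,0,0,-0.004,1,0,0.6,0,0,0,0,1,0,0,0,0,0,0,1,0,0,0,0,0,0]'
python3 - <<'E'
from h import *
s=sense();R=np.array(s['orientation']);th=np.degrees(np.arctan2(R[1,1],R[0,1]));print(s['eef_pos'],s['ft_force'],s['grip_width'],th)
for n,M in(('top',MT),('side',MS)):
    c=snap(n,n+'6'); print(n); report(c,M,[(-.158,-.115),(.12,.158)],th,s['eef_pos'][:2])
E
```

```text
time_s: 11.17
eef_pos: [0.5453, -0.0269, -0.0045]
orientation: [[0.17, 0.986, -0.003], [0.986, -0.17, 0.001], [0.0, -0.003, -1.0]]
ft_force: [-6.7, 1.1, 11.7]
grip_width: 0.0161
[ 0.54534379 -0.02692945 -0.00445001] [-6.69971822  1.12055417 11.73888562] 0.01609748623545638 -9.76133065399999
top
(-0.158, -0.115) ang -9.52 40 gap to dots mm [2.39, 1.15] edge off pred mm 0.33
(0.12, 0.158) ang -9.26 40 gap to dots mm [0.48, -1.67] edge off pred mm 0.9
side
(-0.158, -0.115) ang -9.68 40 gap to dots mm [1.43, 1.07] edge off pred mm -1.53
(0.12, 0.158) fail OpenCV(4.12.0) /io/opencv/modules/imgproc/src/linefit.cpp:618: error: (-215:Assertion failed) npoints2 >= 0 || npoints3 >= 0 in function 'fitLine'
```

The edge lies about 0.5–1 mm short of both centres. I relieve the stored load, then open.

```bash
python3 -m handwheel '[1,0,-0.8,0,0,0,0,1,0,-0.8,-0.1,0,0,0,1,0,0,-0.2,0,0,0,1,0,0,0,0,0,0]'
python3 -c "
from h import *
s=sense();print(s['eef_pos'],s['ft_force'],s['wrist_torque'],s['grip_width'])
c=snap('top','top7');report(c,MT,[(-.158,-.115),(.12,.158)],-9.76,(.5453,-.0269))"
```

```text
time_s: 11.6
eef_pos: [0.5454, -0.0269, -0.0044]
orientation: [[0.17, 0.986, 0.0], [0.986, -0.17, 0.0], [0.0, 0.0, -1.0]]
ft_force: [-0.9, 0.8, 4.5]
grip_width: 0.0157
[ 0.54542794 -0.0269494  -0.00441586] [-0.91516955  0.77436702  4.4737363 ] [ 0.07874032  0.19506796 -0.112689  ] 0.015702092857771823
(-0.158, -0.115) ang -9.5 40 gap to dots mm [2.51, 1.19] edge off pred mm 0.35
(0.12, 0.158) ang -9.45 40 gap to dots mm [0.61, -0.88] edge off pred mm 0.97
```

The load is relieved and the rule hasn't shifted. I open to about 55 mm, so the fingertips stay clear, then go straight up and clear the view.

```bash
python3 -m handwheel '[0.8,0,0,0,0,0,0,0.6,0,0,0,0,0,0,0.4,0,0,0,0,0,0,0.4,0,0,0,0,0,0,0.4,0,0,0,0,0,0,0.4,0,0,0,0,0,0,0.4,0,0,0,0,0,0,0.4,0,0,0,0,0,0,0.4,0,0,0,0,0,0]'
python3 -m handwheel '[0.4,0,0,-5,0,0,0,0.4,0,0,-15,0,0,0,0.4,0,0,-25,0,0,0,0.4,0,0,-30,0,0,0,0.4,0,0,-30,0,0,0,0.4,0,0,-30,0,0,0,0.4,0,0,-30,0,0,0,0.4,30,-10,-20,0,0,0,0.4,30,-10,0,0,0,0,0.4,30,-10,0,0,0,0,0.4,30,-10,0,0,0,0,0.4,30,-10,0,0,0]'
python3 -m handwheel '[0.4,30,-10,0,0,0,0,0.4,30,-10,0,0,0,0,0.4,30,-10,0,0,0,0,0.4,30,-10,0,0,0,0,0.4,30,-10,0,0,0,0,0.4,30,-10,0,0,0,0,0.4,20,-5,0,0,0,0,0.4,10,0,0,0,0,0,0.4,0,0,0,0,0,0,0.4,0,0,0,0,0,0]'
python3 - <<'E'
from h import *
for n,M in(('top',MT),('side',MS)):
    c=snap(n,n+'8'); print(n); report(c,M,[(-.158,.158),(-.158,-.115),(.12,.158)],-9.76,(.5453,-.0269))
    if n=='top': crop(c,'t8c',240,150,400,270,5)
    else: crop(c,'s8c',250,195,410,315,5)
E
```

```text
time_s: 12.4
eef_pos: [0.5454, -0.027, -0.0046]
orientation: [[0.169, 0.986, 0.0], [0.986, -0.169, 0.0], [0.0, 0.0, -1.0]]
ft_force: [0.2, -0.7, -0.6]
grip_width: 0.055
time_s: 13.23
eef_pos: [0.5171, 0.1906, -0.0046]
orientation: [[0.168, 0.986, 0.0], [0.986, -0.168, -0.0], [-0.0, 0.0, -1.0]]
ft_force: [0.0, -0.1, 0.3]
grip_width: 0.0555
top
(-0.158, 0.158) ang -2.89 15 gap to dots mm [24.82, 0.41] edge off pred mm 0.0
(-0.158, -0.115) ang -4.25 27 gap to dots mm [19.64, -0.01] edge off pred mm 4.1
(0.12, 0.158) fail OpenCV(4.12.0) /io/opencv/modules/imgproc/src/linefit.cpp:618: error: (-215:Assertion failed) npoints2 >= 0 || npoints3 >= 0 in function 'fitLine'

side
(-0.158, 0.158) ang -3.02 13 gap to dots mm [23.99, 0.43] edge off pred mm -1.62
(-0.158, -0.115) ang -2.39 27 gap to dots mm [26.44, 0.68] edge off pred mm 2.4
(0.12, 0.158) fail OpenCV(4.12.0) /io/opencv/modules/imgproc/src/linefit.cpp:618: error: (-215:Assertion failed) npoints2 >= 0 || npoints3 >= 0 in function 'fitLine'
$: bad value
```

View pics/t8c.png

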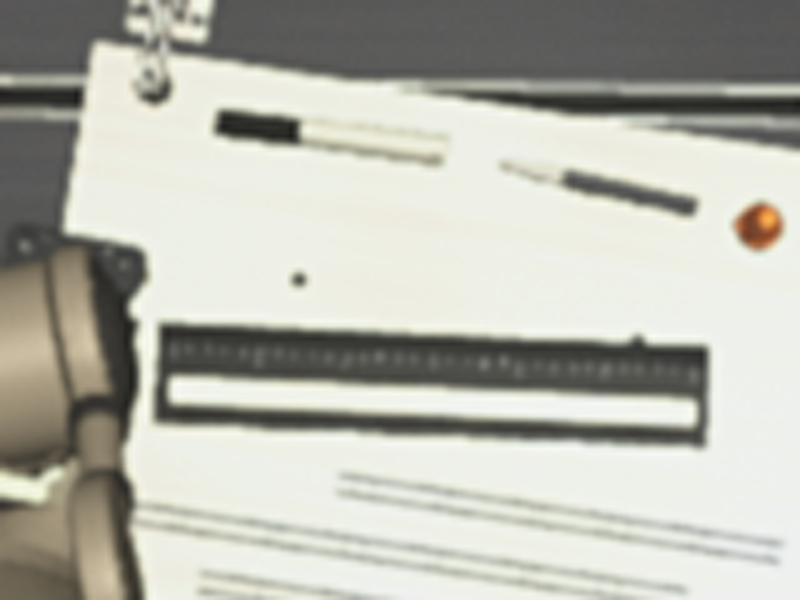

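View pics/s8c.png

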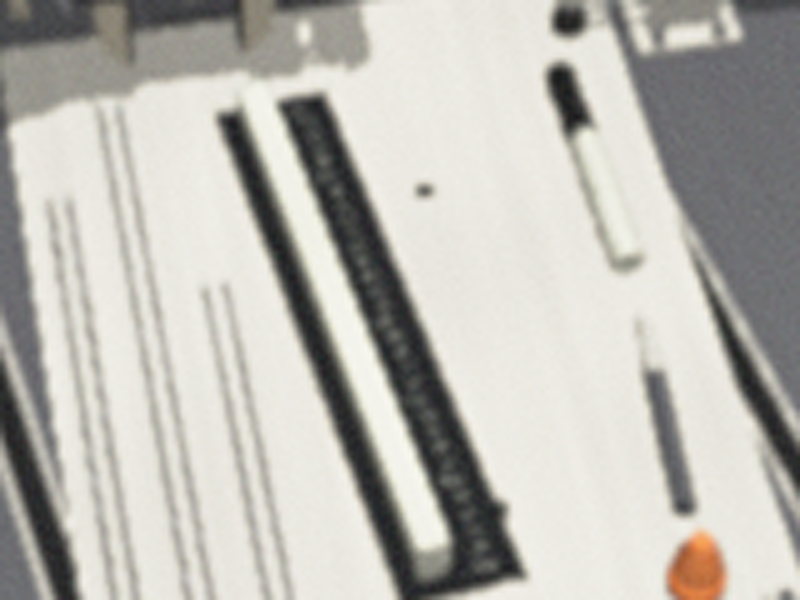

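That was my mistake. The lift call was one number short and was refused whole, and the sideways call still ran, so a finger swung the rule round. It stayed flat on the plate, with the right end on its dot and the left end about 23 mm short. I raise straight up, remeasure and regrip.

```bash
python3 -m handwheel '[0.4,0,0,-10,0,0,0,0.4,0,0,-20,0,0,0,0.4,0,0,-20,0,0,0,0.4,0,0,-20,0,0,0,0.4,0,0,0,0,0,0]'
python3 - <<'E'
from h import *
s=sense();print(s['eef_pos'],s['ft_force'])
for n,A,B,M in(('top',(272,215),(381.6,219.3),MT),('side',(315.5,214.5),(354.6,310),MS)):
    c=snap(n,n+'9'); a=px2w(c,*A,.006)[:2];b=px2w(c,*B,.006)[:2]
    p,v,ang,k=edge(c,a,b,r=.006); mid=p+v*((a+b)/2-p).dot(v); th=np.radians(ang); ex=np.array([np.cos(th),np.sin(th)])
    rail=mid-.042*ex
    print(n,np.linalg.norm(a-b).round(4),'ang',ang,k,'mid',mid.round(4),'rail',rail.round(4),'gaps',[(np.subtract(q,p)@ex*1000).round(2) for q in M])
E
```

```text
time_s: 13.75
eef_pos: [0.5197, 0.1904, 0.07]
orientation: [[0.171, 0.985, 0.007], [0.985, -0.171, 0.002], [0.003, 0.007, -1.0]]
ft_force: [0.9, 0.5, 0.4]
grip_width: 0.0554
[0.51965759 0.19037738 0.0699682 ] [0.88533215 0.50013195 0.35320332]
top 0.318 ang -1.7743304 60 mid [ 0.5736 -0.0166] rail [ 0.5316 -0.0153] gaps [np.float64(29.24), np.float64(0.98)]
side 0.3133 ang -1.8206527 60 mid [ 0.5719 -0.0181] rail [ 0.5299 -0.0168] gaps [np.float64(28.46), np.float64(0.75)]
```

```bash
python3 -m handwheel '[0.4,0,0,0,0,0,-0.07,0.4,0,0,0,0,0,-0.071,0.4,-20.6,1.8,0,0,0,0,0.4,-25.6,1.8,0,0,0,0.0,0.4,-25.6,2.5,0,0,0,0,0.4,-25.6,2.5,0,0,0,0,0.4,-25.6,2.5,0,0,0,0,0.4,-25.6,2.5,0,0,0,0,0.4,-25.6,2.1,0,0,0,0,0.4,-20,1,0,0,0,0,0.4,-11.7,1,0,0,0,0,0.4,0,0,0,0,0,0]' && python3 -m handwheel '[0.4,0,0,0,0,0,0,0.4,0,0,0,0,0,0]' >/dev/null
python3 - <<'E'
from h import *
s=sense();R=np.array(s['orientation']);print(s['eef_pos'],s['time_s'],np.degrees(np.arctan2(R[1,1],R[0,1])),R.T@(np.array([.531,-.016,-.0046])-s['eef_pos'])*1000)
E
```

```text
time_s: 14.85
eef_pos: [0.5282, -0.0176, 0.0647]
orientation: [[0.032, 0.999, -0.001], [0.999, -0.032, -0.0], [-0.0, -0.001, -1.0]]
ft_force: [-0.3, -0.3, -0.3]
grip_width: 0.0551
[ 0.52817711 -0.01450223  0.06506311] 15.0167 -1.6456442246928331 [-1.45674323  2.92896752 69.65959934]
```

```bash
python3 -m handwheel '[0.4,-1.5,2.9,10,0,0,0.003,0.4,0,0,20,0,0,0,0.4,0,0,18,0,0,0,0.4,0,0,12,0,0,0,0.4,0,0,6,0,0,0,0.4,0,0,3.7,0,0,0,0.4,0,0,0,0,0,0,0.4,0,0,0,0,0,0]' && python3 -m handwheel '[1,0,0,0,0,0,0,1,0,0,0,0,0,0,1,0,0,0,0,0,0,1,0,0,0,0,0,0,1,0,0,0,0,0,0,1,0,0,0,0,0,0,1,0,0,0,0,0,0,1,0,0,0,0,0,0,1,0,0,0,0,0,0,1,0,0,0,0,0,0]' 40
python3 - <<'E'
from h import *
s=sense();R=np.array(s['orientation']);th=np.degrees(np.arctan2(R[1,1],R[0,1]));print(s['eef_pos'],s['ft_force'],s['wrist_torque'],th)
c=snap('top','top10'); report(c,MT,[(-.158,-.115),(.12,.158)],th,s['eef_pos'][:2])
E
```

```text
time_s: 15.68
eef_pos: [0.5318, -0.0167, -0.004]
orientation: [[0.032, 1.0, 0.001], [1.0, -0.032, 0.0], [0.0, 0.001, -1.0]]
ft_force: [0.3, 0.5, 0.7]
grip_width: 0.0552
time_s: 16.52
eef_pos: [0.5314, -0.017, -0.0042]
orientation: [[0.032, 0.999, 0.0], [0.999, -0.032, 0.0], [0.0, 0.0, -1.0]]
ft_force: [-0.9, 1.0, 2.4]
grip_width: 0.0158
[ 0.53144518 -0.01697728 -0.00418111] [-0.86411351  1.03593422  2.35466915] [-0.11164329  0.14767838 -0.04284703] -1.8345407536899188
(-0.158, -0.115) ang -0.67 40 gap to dots mm [33.21, 1.12] edge off pred mm 0.57
(0.12, 0.158) ang -0.81 40 gap to dots mm [27.51, -4.09] edge off pred mm 0.67
```

```bash
python3 -m handwheel '[1,0,0,0.3,0,0,0.01,1,0,0,0,0,0,0.023,1,0,0,0,0,0,0.025,1,0,0,0,0,0,0.025,1,0,0,0,0,0,0.025,1,0,0,0,0,0,0.02,1,0,0,0,0,0,0.011,1,0,0,0,0,0,0]' && python3 -m handwheel '[1,0,1.5,0,0,0,0,1,0,3,0,0,0,0,1,0,4,0,0,0,0,1,0,3,0,0,0,0,1,0,2,0,0,0,0,1,0,1,0,0,0,0,1,0,0,0,0,0,0,1,0,0,0,0,0,0]'
python3 - <<'E'
from h import *
s=sense();R=np.array(s['orientation']);th=np.degrees(np.arctan2(R[1,1],R[0,1]));print(s['eef_pos'],s['ft_force'],s['wrist_torque'],th)
ex=np.array([np.cos(np.radians(-9.8)),np.sin(np.radians(-9.8))]);print('to go mm',(np.array([.5454,-.0269])-s['eef_pos'][:2])@ex*1000)
for n,M in(('top',MT),('side',MS)):
    c=snap(n,n+'11'); report(c,M,[(-.158,-.115)]+[(.125,.158)]*(n=='top'),th,s['eef_pos'][:2])
E
```

```text
time_s: 17.23
eef_pos: [0.5319, -0.017, -0.0042]
orientation: [[0.171, 0.985, 0.001], [0.985, -0.171, -0.0], [0.0, 0.001, -1.0]]
ft_force: [-0.4, 0.9, 5.0]
grip_width: 0.0157
time_s: 17.9
eef_pos: [0.5442, -0.019, -0.0042]
orientation: [[0.171, 0.985, -0.003], [0.985, -0.171, 0.001], [0.0, -0.003, -1.0]]
ft_force: [-6.4, 2.1, 11.7]
grip_width: 0.0156
[ 0.54420096 -0.01903916 -0.00420689] [-6.36308357  2.11880973 11.68860651] [0.12999893 1.00238058 0.07834062] -9.823552368578266
to go mm 2.519536300624869
(-0.158, -0.115) ang -9.51 40 gap to dots mm [4.75, 3.47] edge off pred mm 0.62
(0.125, 0.158) ang -10.8 40 gap to dots mm [4.39, 7.63] edge off pred mm 0.57
(-0.158, -0.115) ang -9.13 40 gap to dots mm [6.01, 3.73] edge off pred mm -1.3
```

```bash
python3 -m handwheel '[1,0,1,0,0,0,0.003,1,0,1.3,0,0,0,0,1,0,1,0,0,0,0,1,0,0,0,0,0,0,1,0,0,0,0,0,0]' && python3 -m handwheel '[1,0,-0.8,0,0,0,0,1,0,-0.8,-0.1,0,0,0,1,0,0,-0.2,0,0,0,1,0,0,0,0,0,0]'
python3 - <<'E'
from h import *
s=sense();R=np.array(s['orientation']);th=np.degrees(np.arctan2(R[1,1],R[0,1]));print(s['eef_pos'],s['ft_force'],s['wrist_torque'],th)
for n,M in(('top',MT),('side',MS)):
    c=snap(n,n+'12'); report(c,M,[(-.158,-.115)]+[(.125,.158)]*(n=='top'),th,s['eef_pos'][:2])
E
```

```text
time_s: 18.42
eef_pos: [0.5474, -0.0196, -0.0042]
orientation: [[0.173, 0.985, -0.003], [0.985, -0.173, 0.001], [0.0, -0.003, -1.0]]
ft_force: [-5.8, 1.7, 10.5]
grip_width: 0.0159
time_s: 18.75
eef_pos: [0.5475, -0.0196, -0.0042]
orientation: [[0.173, 0.985, 0.0], [0.985, -0.173, 0.0], [0.0, 0.0, -1.0]]
ft_force: [-0.1, 1.3, 4.6]
grip_width: 0.0157
[ 0.54751054 -0.01960516 -0.0041937 ] [-0.10537604  1.3058344   4.56749425] [ 0.12240489  0.13146164 -0.01521674] -9.986430779956038
(-0.158, -0.115) ang -9.4 40 gap to dots mm [2.35, 0.67] edge off pred mm 0.48
(0.125, 0.158) ang -8.46 40 gap to dots mm [-1.34, -6.3] edge off pred mm 0.5
(-0.158, -0.115) ang -9.85 40 gap to dots mm [0.2, 0.45] edge off pred mm -1.37
```

Both gaps are within about 0.7 mm of zero. I release and, checking row counts this time, lift straight up before anything else.

```bash
python3 -m handwheel '[0.8,0,0,0,0,0,0,0.6,0,0,0,0,0,0,0.4,0,0,0,0,0,0,0.4,0,0,0,0,0,0,0.4,0,0,0,0,0,0,0.4,0,0,0,0,0,0,0.4,0,0,0,0,0,0,0.4,0,0,0,0,0,0,0.4,0,0,0,0,0,0]' && python3 -m handwheel '[0.4,0,0,-5,0,0,0,0.4,0,0,-15,0,0,0,0.4,0,0,-25,0,0,0,0.4,0,0,-30,0,0,0,0.4,0,0,-30,0,0,0,0.4,0,0,-20,0,0,0,0.4,0,0,-10,0,0,0,0.4,0,0,0,0,0,0]'
```

```text
time_s: 19.6
eef_pos: [0.5474, -0.0197, -0.0043]
orientation: [[0.173, 0.985, 0.0], [0.985, -0.173, 0.0], [0.0, 0.0, -1.0]]
ft_force: [0.8, -0.8, 0.3]
grip_width: 0.0549
time_s: 20.27
eef_pos: [0.5487, -0.0199, 0.1333]
orientation: [[0.173, 0.985, 0.005], [0.985, -0.173, -0.001], [0.0, 0.005, -1.0]]
ft_force: [-0.1, -0.4, -0.7]
grip_width: 0.0551
```

Lifted to 0.133. Now I move aside at that height and check.

```bash
python3 -m handwheel '[0.4,20,-8,0,0,0,0,0.4,30,-15,0,0,0,0,0.4,30,-15,0,0,0,0,0.4,30,-15,0,0,0,0,0.4,30,-15,0,0,0,0,0.4,30,-15,0,0,0,0,0.4,30,-15,0,0,0,0,0.4,30,-15,0,0,0,0,0.4,20,-8,0,0,0,0,0.4,10,-4,0,0,0,0,0.4,0,0,0,0,0,0]'
python3 - <<'E'
from h import *
for n,M in(('top',MT),('side',MS)):
    c=snap(n,n+'13'); print(n); report(c,M,[(-.158,.158)],-9.98,(.5474,-.0196))
a=cv2.resize(load('top13')['img'][150:270,240:400,::-1],(400,300),interpolation=cv2.INTER_CUBIC);b=cv2.resize(load('side13')['img'][195:315,250:410,::-1],(400,300),interpolation=cv2.INTER_CUBIC)
d=cv2.hconcat([a,b]); e=cv2.hconcat([cv2.resize(load(n+'13')['img'][:,:,::-1],(400,300)) for n in('top','side')])
cv2.imwrite('pics/fin.png',cv2.vconcat([d,e]))
E
```

```text
time_s: 21.18
eef_pos: [0.4681, 0.2594, 0.1293]
orientation: [[0.17, 0.985, -0.002], [0.985, -0.17, -0.0], [-0.001, -0.002, -1.0]]
ft_force: [-0.4, -0.2, 0.1]
grip_width: 0.0555
top
(-0.158, 0.158) ang -9.98 40 gap to dots mm [-0.03, 0.34] edge off pred mm 0.63
side
(-0.158, 0.158) ang -9.92 40 gap to dots mm [-0.09, 0.4] edge off pred mm -1.38
```

View pics/fin.png

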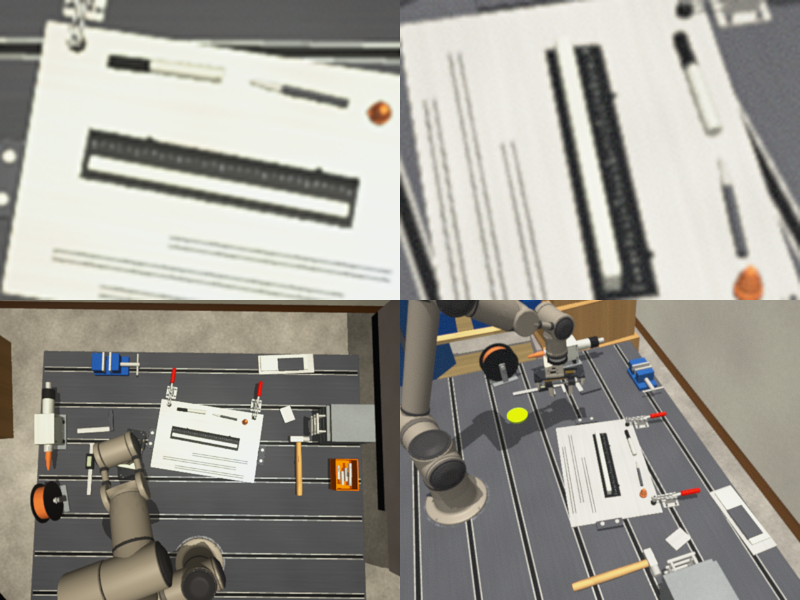

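The rule lies flat. Both dots stick out half-visible from its working edge, at (150,140) and (319,170) in the top-left panel. Everything else looks where it was, and the arm is clear.

```bash
python3 -c "
from station import hand_in; print(hand_in())"
```

```text
the job is handed in; nothing more can be done
None
```

The straightedge lies flat on the plate with its working edge on both dots. I let go of it, moved the arm clear and handed the job in at about 21 s.

**Final check:** both cameras put the edge within about 0.4 mm of both dot centres (left −0.0 / −0.1 mm, right 0.3 / 0.4 mm). The dots are 10 mm across, and the cameras are only good to about 2 mm. In the last pictures the pen, punch, nozzle and the things on the table look unmoved. I judged that by eye and did not measure it.

Three things did not go to plan:

- **First grip missed:** the fingers closed on air above the rail. The depth image showed the real fingertips about 21 mm above the reported position, so I gripped lower and that worked.
- **Rule knocked after the first placing:** my lift command was one number short and was refused whole, but the sideways move after it still ran. An open finger dragged the rule about 8° out of line. It looked flat on the plate in the pictures afterwards. I regripped it, slid it back and remeasured. It was therefore moved once by accident after it had first been let go.
- **Keeping it flat:** I kept a light downward push while sliding, up to about 12 N. The force was not recorded between readings, so the peak during the knock is unknown.

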